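Press the screw caps home along the edge of a repaired toy base

TASK

The orange screw caps on the upturned olive toy base still stand proud. With closed fingertips, trace the row along the wavy edge, starting at the end nearest the green battery cover: gently press each cap straight down until it is fully home, one after another in order, keeping the fingertips within two or three centimetres of the shell as you go from each cap to the next. Do not pull a cap out, lift or shove the base, or disturb the other things, and finish with the hand clear.

Things in the scene. Friction and masses are not known exactly. Their poses are not given: they have to be found in the camera images.
- base: The toy's olive-green plastic base, lying loose, face down on the table, 0.7 to 1.2 kg: a wavy-edged slab about 275 x 215 mm and 30 mm high with a flat top. Origin at the centre of its underside; z up; its long side runs along x; the row of caps follows the long edge on its +y side, at (-85, 50), (-29, 78), (29, 72), (85, 50) mm in x, y. Bare steel screws near the other edges have no caps and are left alone.
- cover (a point): Centre of the bright green battery cover, 82 x 50 mm, let into the top of the shell near the first cap (64 mm from it, 99 mm or more from the others). It marks the end of the row to start from.
- cap1_top (a point): Centre of the top of the first orange screw cap, a disc 17 mm across and 5 mm thick on a stem, counted from the battery-cover end (nearest the cover). Its top stands about 43 mm above the table while up, and 35 mm when home. Neighbouring caps are 58 to 63 mm apart.
- cap1 (a joint): How far the first cap has been pushed in, m: about 0 to 0.0015 at the start (standing up), 0.008 fully home with its rim on the shell, negative if pulled out. It moves straight down against about 3 N of friction, stays where it is left, and stops hard when home.
- cap2_top (a point): Centre of the top of the second orange screw cap, a disc 17 mm across and 5 mm thick on a stem, counted from the battery-cover end. Its top stands about 43 mm above the table while up, and 35 mm when home. Neighbouring caps are 58 to 63 mm apart.
- cap2 (a joint): How far the second cap has been pushed in, m: about 0 to 0.0015 at the start (standing up), 0.008 fully home with its rim on the shell, negative if pulled out. It moves straight down against about 3 N of friction, stays where it is left, and stops hard when home.
- cap3_top (a point): Centre of the top of the third orange screw cap, a disc 17 mm across and 5 mm thick on a stem, counted from the battery-cover end. Its top stands about 43 mm above the table while up, and 35 mm when home. Neighbouring caps are 58 to 63 mm apart.
- cap3 (a joint): How far the third cap has been pushed in, m: about 0 to 0.0015 at the start (standing up), 0.008 fully home with its rim on the shell, negative if pulled out. It moves straight down against about 3 N of friction, stays where it is left, and stops hard when home.
- cap4_top (a point): Centre of the top of the fourth orange screw cap, a disc 17 mm across and 5 mm thick on a stem, counted from the battery-cover end (farthest from the cover). Its top stands about 43 mm above the table while up, and 35 mm when home. Neighbouring caps are 58 to 63 mm apart.
- cap4 (a joint): How far the fourth cap has been pushed in, m: about 0 to 0.0015 at the start (standing up), 0.008 fully home with its rim on the shell, negative if pulled out. It moves straight down against about 3 N of friction, stays where it is left, and stops hard when home.
- mid1 (a point): Point on the shell's top face, 30 mm above the table, half-way between the first and the second cap on the line joining them.
- mid2 (a point): Point on the shell's top face, 30 mm above the table, half-way between the second and the third cap on the line joining them.
- mid3 (a point): Point on the shell's top face, 30 mm above the table, half-way between the third and the fourth cap on the line joining them.
- screwdriver: A red-handled screwdriver, 180 mm long, lying loose on the table a few centimetres outside the row of caps, parallel to it. Bystander. Origin at the middle of its underside.
- gear: A small loose white toy gear wheel, 30 mm across and 13 mm high, lying on the shell. Bystander. Origin at the centre of its underside.
- rock: A loose moulded toy rock, dark grey with teal lumps, 75 x 50 x 41 mm, beside the shell. Bystander. Origin at the centre of its underside.
- cell: A loose round battery cell, black and copper, 33 mm across, 59 mm high, standing upright beside the shell. Bystander. Origin at the centre of its underside.
- jar: A clear jar with blue cap, 64 mm across, 75 mm high, to the robot's right. Bystander. Origin at the centre of its underside.
- housing: A loose open white plastic toy housing, 130 x 90 x 35 mm, to the robot's left. Bystander. Origin at the centre of its underside.
- brush: A loose flat cleaning brush, 170 mm long, lying to the robot's right, beyond the jar. Bystander. Origin at the middle of its underside.

How it is judged:
On the way, in this order (a step that is already met when the one before it is completed fails the run):
1. the first cap is pressed home, those after it still up (value of joint cap1 above 0.006 m and value of joint each of cap2, cap3, cap4 below 0.003 m), for 0.1 s.
2. the fingertips pass low over the edge between the first and the second cap (within about 50 mm of the shell) (horizontal distance between the grasp point and mid1 below 0.018 m and z of the grasp point in the frame of mid1 below 0.07 m), for 0.02 s.
3. the second cap is pressed home, those after it still up (value of joint cap2 above 0.006 m and value of joint each of cap3, cap4 below 0.003 m), for 0.1 s.
4. the fingertips pass low over the edge between the second and the third cap (within about 50 mm of the shell) (horizontal distance between the grasp point and mid2 below 0.018 m and z of the grasp point in the frame of mid2 below 0.07 m), for 0.02 s.
5. the third cap is pressed home, those after it still up (value of joint cap3 above 0.006 m and value of joint cap4 below 0.003 m), for 0.1 s.
6. the fingertips pass low over the edge between the third and the fourth cap (within about 50 mm of the shell) (horizontal distance between the grasp point and mid3 below 0.018 m and z of the grasp point in the frame of mid3 below 0.07 m), for 0.02 s.
7. the fourth cap is pressed home, completing the row (value of joint cap4 above 0.006 m), for 0.1 s.
At the end, for the whole second after the job is handed in: All four caps are home (pushed in at least 6 of their 8 mm), the base is at rest within 25 mm of where it began, and no bystander has moved 30 mm (value of joint each of cap1, cap2, cap3, cap4 above 0.006 m and distance of base from where it was at the start of the episode below 0.025 m and linear speed of base below 0.02 m/s and distance of each of screwdriver, gear, rock, cell, jar, housing, brush from where it was at the start of the episode below 0.03 m); the robot touches nothing.
It fails at once if a cap is pulled out instead of pressed (value of joint any of cap1, cap2, cap3, cap4 below -0.003 m).
It fails at once if the base is shoved (25 mm), lifted or tipped (distance of base from where it was at the start of the episode above 0.025 m or height (world z) of base above 0.012 m or angle between base's own z axis and vertical above 0.12 rad).
It fails at once if the fingers press on the base or a cap harder than 35 N (contact force between the fingers and base above 35 N).
It fails at once if a bystander is shifted more than 30 mm, lifted or carried (distance of any of screwdriver, gear, rock, cell, jar, housing, brush from where it was at the start of the episode above 0.03 m).
It also fails if it takes over 51 s, if anything falls off the work surface, if the arm or the gripper's body presses on something with over 40 N, if the wrist force passes 120 N, or if a joint passes its speed limit or range.

ROBOT

A 7-joint arm with a two-finger parallel gripper is mounted at the origin on the work surface. World frame = base frame: x ahead of the robot, y to its left, z up, the work surface at z = 0. Lengths are in m, angles in rad, forces in N, time in s.
With the tool pointing down it reaches from about 0.4 to 0.85 m from the base axis. Payload 6.9 kg.
Tool frame: the origin (TCP) lies midway between the tips of the shut fingers; the grasp point (between the pads) lies behind it (ctrl.pinch_z is the z of the grasp point in the tool frame, in m); z points along the fingers, y is the direction in which the jaws open and shut (so a half turn about z gives the same grasp; the last joint's range is limited). The gripper opens to 85 mm and grips with 20 to 120 N. Pads are 22 mm wide; open, the fingers measure 114 mm over their backs; the gripper's body (76 mm by 85 mm) begins 54 mm behind the grasp point. The pads swing forward as they close: fully open they stand 13 mm farther back than shut.
Start: joints at [-1.093, 0.507, -0.238, 1.5, 0.126, 1.149, -0.155], TCP at [0.228, 0.582, 0.231] pointing down, gripper open.
Joint ranges: [-3.08, 3.08], [-0.24, 2.05], [-1.43, 1.35], [0, 2.5], [-1.52, 4.66], [0.17, 1.96], [-2.89, 2.89]. Speed limits (rad/s): [2.39, 2.39, 3.14, 3.14, 3.14, 3.14, 3.14].

INTERFACE

Orientations are given as a unit quaternion [w, x, y, z].
In Python, from station import ctrl, get_state, vision, ticket, models gives the robot as it stands. Calls block until the motion is done:
- ctrl.movep(position, orientation): joint-space move of the TCP to a pose.
- ctrl.movel(position, frame=None, max_speed=0.15): straight line of the TCP; frame=None keeps the orientation; max_speed is the mean speed in m/s.
- ctrl.set_joints(angles): joint-space move.
- ctrl.ungrasp() and ctrl.close_gripper(force=None): open the fingers fully, or close them until they stop; force is the grip in N (None keeps the last).
- ctrl.pause(seconds).
- ctrl.ik(position, orientation): joint angles nearest the present ones, or None.
- get_state(): the state.
- vision.grab_frame(name): name is "scene" or "side" or "wrist"; returns (picture, depth): 384x512x3 uint8, blue, green, red; 384x512 float32, m along the optical axis (not along the pixel's ray), 0 where there is no reading.
- vision.camera_info(name): a dict with "mtx" (3x3 intrinsics, pixels), "dist_coeffs" ([k1, k2, p1, p2, k3] as OpenCV has them; the pictures are not rectified), "R" (3x3) and "t" (3): a world point X has camera coordinates R X + t; the wrist camera has in their place "hand_eye" (4x4, takes a point from camera to tool coordinates, whose origin is the TCP and whose axes are the flange's). Camera axes: x right, y down, z forward; pixel columns grow to the right and rows downward; lengths in m; the calibration is good to about 2 mm. A picture is of the moment at which its call begins: read the wrist's pose just before it. camera_info takes no time and is no camera call.
A pose or a line that the arm cannot do raises ctrl.Unreachable and nothing moves.
- ticket.close_job(): hands the job in, once; it reports no verdict.
Trained networks look in the newest picture that a camera, given by its name, has taken for a name from the list of things; names that differ only in an ending like _2 or _b are one class to them, and where a whole thing is asked for, a point or a joint stands for the part that bears it (a point fixed in the world has none). Each returns a list of dicts, best first, with "p" (0 to 1); they miss things now and then, are a little off and sometimes report something else, mostly with a low value. They report only what shows in the picture. A call takes as long as a camera call.
- models.recognise(camera, target): "point" ([column, row] in pixels, amid what is visible of it).
- models.masks_of(camera, target): "mask" (384x512 bool, what is visible of it) and "point" ([column, row] in pixels, amid what is visible of it).
The state is a dict: "time": time; "qpos": joint angles; "qd": joint speeds; "tau": joint torques, N m; "tcp_pos": TCP position; "eef_rot": TCP orientation; "contact_force": force on the tool from outside, world axes, zero at the start; "wrist_torque": the same for the moment, N m; "width": finger opening in m.
Only numpy, scipy, OpenCV 4.12 (cv2) and the standard library are available. Lean on these libraries where they do the work, as an engineer would, in place of code of your own. Each camera call takes 0.05 s, during which the arm holds its last target.

## Working session

There is one attempt and no reset: what is moved stays moved. The work goes in short steps, each a Python script; the robot and the scene stay as the last script left them, time stands still between calls to the robot, and variables do not carry over. Pictures are saved under pics/ and viewed, and the job is handed in when it is done.

```bash
ls; mkdir -p pics
cat > h.py <<'E'
import numpy as np, cv2
from station import ctrl, get_state, vision, ticket, models
def info(c):
    i=vision.camera_info(c); return {k:np.array(v,float) for k,v in i.items() if k in("mtx","dist_coeffs","R","t","hand_eye")}
def ray(c,p):
    i=info(c); u=cv2.undistortPoints(np.array([[p]],float),i["mtx"],i["dist_coeffs"])[0,0]
    d=i["R"].T@np.array([u[0],u[1],1.]); o=-i["R"].T@i["t"]; return o,d
def onz(c,p,z):
    o,d=ray(c,p); return o+d*(z-o[2])/d[2]
def proj(c,X):
    i=info(c); return cv2.projectPoints(np.array(X,float).reshape(-1,3),cv2.Rodrigues(i["R"])[0],i["t"],i["mtx"],i["dist_coeffs"])[0][:,0]
def tri(ca,pa,cb,pb):
    o1,d1=ray(ca,pa);o2,d2=ray(cb,pb)
    s=np.linalg.lstsq(np.c_[d1,-d2],o2-o1,rcond=None)[0]
    a=o1+s[0]*d1;b=o2+s[1]*d2; return (a+b)/2,np.linalg.norm(a-b)
E
python3 - <<'E'
from h import *
print(get_state(),ctrl.pinch_z)
for c in("scene","side","wrist"):
    im,d=vision.grab_frame(c); cv2.imwrite(f"pics/{c}0.png",im); np.save(f"{c}0.npy",d)
    for t in("cover","cap1_top","cap2_top","gear","base"):
        try: print(c,t,[(np.round(r["point"],1).tolist(),round(r["p"],2)) for r in models.recognise(c,t)])
        except Exception as e: print(c,t,e)
E
```

```text
pics
{'time': 0.0, 'qpos': array([-1.09248662,  0.50835503, -0.23748485,  1.50114312,  0.12569194,
        1.14887973, -0.15480391]), 'qd': array([ 0.00117005, -0.00026135, -0.00163882,  0.00033971,  0.00057522,
       -0.0004609 , -0.00021436]), 'tau': array([ 6.49934682e-04, -6.20589209e+01, -2.18645163e+00, -2.49655241e+01,
        1.27505921e-02,  1.16905119e-02, -3.14848614e-05]), 'tcp_pos': array([0.22755317, 0.58156468, 0.23041405]), 'eef_rot': array([-1.46089033e-04,  1.85338771e-01,  9.82674275e-01, -8.87611472e-04]), 'contact_force': array([ 0.88643656, -0.17271161, -0.19917926]), 'wrist_torque': array([ 0.01280593,  0.0576965 , -0.04472856]), 'width': 0.08562514294930737} -0.0187
scene cover [([258.3, 196.6], 0.81)]
scene cap1_top [([179.2, 129.0], 0.53)]
scene cap2_top [([133.2, 162.5], 0.28)]
scene gear [([400.8, 261.1], 0.25)]
scene base [([258.2, 197.0], 0.93)]
side cover [([244.8, 218.5], 0.59)]
side cap1_top [([232.3, 136.1], 0.32)]
side cap2_top []
side gear [([231.4, 215.7], 0.6)]
side base [([246.4, 217.4], 0.81)]
wrist cover []
wrist cap1_top []
wrist cap2_top []
wrist gear []
wrist base []
```

View pics/scene0.png

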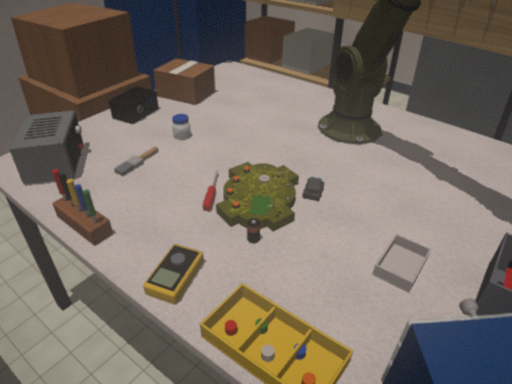

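View pics/side0.png

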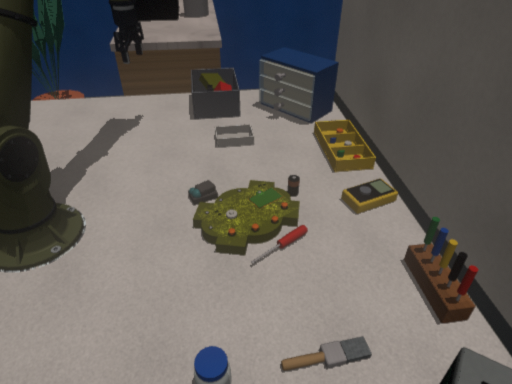

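The base sits mid-table in both views, at about (258,197) in scene and (246,217) in side. The caps run along its left edge in scene and its lower edge in side. Next I zoom in and segment the orange.

Run:
```python
import cv2,numpy as np
for c,(x0,y0,x1,y1) in dict(scene=(195,150,315,245),side=(180,165,320,265)).items():
    im=cv2.imread(f"pics/{c}0.png"); hsv=cv2.cvtColor(im,cv2.COLOR_BGR2HSV)
    m=((hsv[...,0]>3)&(hsv[...,0]<19)&(hsv[...,1]>150)&(hsv[...,2]>110)).astype(np.uint8)
    n,l,s,ce=cv2.connectedComponentsWithStats(m)
    print(c,[(s[i,4],ce[i].round(1).tolist()) for i in range(1,n) if s[i,4]>5 and x0<ce[i][0]<x1 and y0<ce[i][1]<y1])
    cv2.imwrite(f"pics/{c}0z.png",cv2.resize(im[y0:y1,x0:x1],None,fx=5.5,fy=5.5,interpolation=cv2.INTER_CUBIC))
```

```text
scene [(np.int32(19), [246.4, 167.4]), (np.int32(19), [235.6, 177.3]), (np.int32(20), [229.7, 189.4]), (np.int32(27), [235.8, 202.9])]
side [(np.int32(23), [284.3, 203.6]), (np.int32(23), [274.6, 217.8]), (np.int32(27), [255.0, 225.6]), (np.int32(26), [231.5, 230.0])]
```

View pics/scene0z.png

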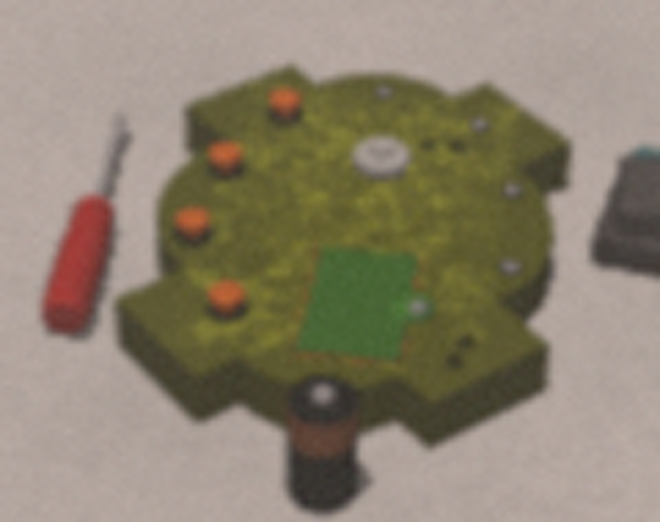

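View pics/side0z.png

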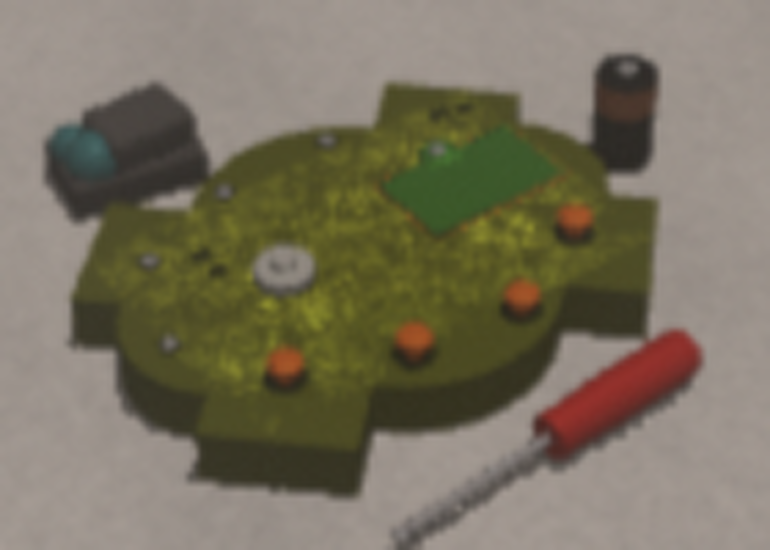

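```bash
cat > m.py <<'E'
from h import *
S=[(235.8,202.9),(229.7,189.4),(235.6,177.3),(246.4,167.4)]
D=[(284.3,203.6),(274.6,217.8),(255.0,225.6),(231.5,230.0)]
L=np.array([[-85,50],[-29,78],[29,72],[85,50]])/1000
def main():
    T=[]
    for a,b in zip(S,D):
        X,e=tri("scene",a,"side",b); T.append(X); print(X.round(4),round(e,4),onz("scene",a,.041).round(4),onz("side",b,.041).round(4))
    T=np.array(T); print(np.linalg.norm(np.diff(T[:,:2],axis=0),axis=1))
    for l,n in ((L,"asc"),(L*[1,1],"")):
        for order in (1,-1):
            A=l[::order]; a=A-A.mean(0); t=T[:,:2]-T[:,:2].mean(0)
            U,s,V=np.linalg.svd(a.T@t); d=np.sign(np.linalg.det(U@V)); R=(U@np.diag([1,d])@V).T
            p=(R@a.T).T+T[:,:2].mean(0); print(order,np.linalg.norm(p-T[:,:2],axis=1).round(4),np.degrees(np.arctan2(R[1,0],R[0,0])),(T[:,:2].mean(0)-R@A.mean(0)).round(4),p.round(4).tolist())
        break
    X,e=tri("scene",(258.3+2,203),"side",(265,198)); print("cover",X,e)
if __name__=="__main__":main()
E
python3 m.py
```

```text
[ 0.6462 -0.012   0.0407] 0.0006 [ 0.6469 -0.0118  0.041 ] [ 0.6459 -0.0121  0.041 ]
[ 0.6105 -0.0637  0.0399] 0.0004 [ 0.6119 -0.0628  0.041 ] [ 0.6101 -0.0647  0.041 ]
[ 0.5568 -0.0871  0.041 ] 0.0008 [ 0.5573 -0.0872  0.041 ] [ 0.5565 -0.0867  0.041 ]
[ 0.4974 -0.0949  0.041 ] 0.0008 [ 0.498  -0.0948  0.041 ] [ 0.4971 -0.0945  0.041 ]
[0.0628403  0.05860161 0.05988631]
1 [0.0003 0.0002 0.0004 0.    ] -150.88933783399955 [ 0.5473 -0.0098] [[0.6459, -0.0121], [0.6106, -0.0639], [0.557, -0.0868], [0.4974, -0.0948]]
-1 [0.0249 0.0249 0.0251 0.0251] 29.175329397877054 [ 0.6082 -0.119 ] [[0.6581, -0.0339], [0.5984, -0.042], [0.5449, -0.065], [0.5096, -0.1168]]
cover [0.5994458  0.0317466  0.03156832] 0.0032591111039550775
```

Run:
```python
from h import *
print("cell",onz("scene",(254,231),.03),tri("scene",(254,222),"side",(294,177)))
print("driver handle",onz("scene",(210,198),.012), "tip",onz("scene",(217,173),.005))
from scipy.spatial.transform import Rotation as R
caps=np.array([[0.6459, -0.0121], [0.6106, -0.0639], [0.557, -0.0868], [0.4974, -0.0948]])
for yaw in range(0,360,45):
    # tool z down, tool x at yaw
    a=np.radians(yaw); M=np.c_[[np.cos(a),np.sin(a),0],[np.sin(a),-np.cos(a),0],[0,0,-1]]
    q=R.from_matrix(M).as_quat()[[3,0,1,2]]
    for c in (caps[0],caps[3]):
        r=ctrl.ik([*c,.06],q); print(yaw,None if r is None else np.round(r,2))
```

```text
cell [0.69331885 0.0848237  0.03      ] (array([0.69189902, 0.08270944, 0.05706712]), np.float64(0.0010730864482485778))
driver handle [ 0.64771067 -0.10550345  0.012     ] tip [ 0.5363726  -0.17975437  0.005     ]
0 [-0.34  0.77  0.57  1.65 -0.51  0.87 -1.13]
0 [-0.16  0.59  0.46  2.03 -0.44  0.62 -0.98]
45 [-0.27  0.74  0.43  1.65 -0.39  0.84 -0.46]
45 [-0.09  0.57  0.35  2.03 -0.33  0.6  -0.3 ]
90 [-0.17  0.72  0.25  1.65 -0.23  0.81  0.19]
90 [-0.    0.55  0.21  2.03 -0.2   0.58  0.35]
135 [-0.04  0.7   0.03  1.64 -0.03  0.8   0.79]
135 [ 0.1   0.54  0.07  2.02 -0.06  0.58  0.99]
180 [ 0.09  0.7  -0.18  1.64  0.16  0.81  1.41]
180 [ 0.2   0.54 -0.08  2.02  0.08  0.58  1.63]
225 [ 0.2   0.72 -0.38  1.64  0.33  0.84  2.04]
225 [ 0.33  0.55 -0.28  2.02  0.26  0.6   2.23]
270 [ 0.32  0.76 -0.6   1.64  0.51  0.9   2.67]
270 [ 0.48  0.58 -0.5   2.02  0.45  0.65  2.82]
315 [-0.57  1.01  1.15  1.65 -0.99  1.17 -1.52]
315 [-0.43  0.75  0.95  2.03 -0.85  0.82 -1.33]
```

```bash
cat >> h.py <<'E'
caps=np.array([[0.6459, -0.0121], [0.6106, -0.0639], [0.557, -0.0868], [0.4974, -0.0948]])
Q=[0,.7071068,.7071068,0]
E
python3 - <<'E'
from h import *
ctrl.close_gripper(20)
ctrl.movep([*caps[0],.16],Q)
ctrl.movel([*caps[0],.06],max_speed=.08)
s=get_state(); print(s["time"],s["tcp_pos"],s["eef_rot"],s["contact_force"],s["width"])
for c,(x0,y0,x1,y1) in dict(scene=(195,130,315,225),side=(220,145,360,245),wrist=(0,0,512,384)).items():
    im,d=vision.grab_frame(c)
    if c!="wrist":
        u=proj(c,[s["tcp_pos"]])[0]; print(c,u)
        f=5.5; 
    else: f=1.4
    z=cv2.resize(im[y0:y1,x0:x1],None,fx=f,fy=f,interpolation=cv2.INTER_CUBIC)
    if c!="wrist": cv2.circle(z,tuple(int(v) for v in (u-[x0,y0]+.5)*f),3,(255,0,255),-1)
    cv2.imwrite(f"pics/{c}1.png",z)
E
```

```text
5.65 [ 0.64630579 -0.01215168  0.06061125] [3.81841154e-04 7.07114304e-01 7.07099050e-01 3.85997575e-04] [ 0.60629516 -0.23028266 -1.04684673] -0.00041249944660730304
scene [235.7162694  196.86608366]
side [284.80105592 197.87073303]
```

View pics/scene1.png

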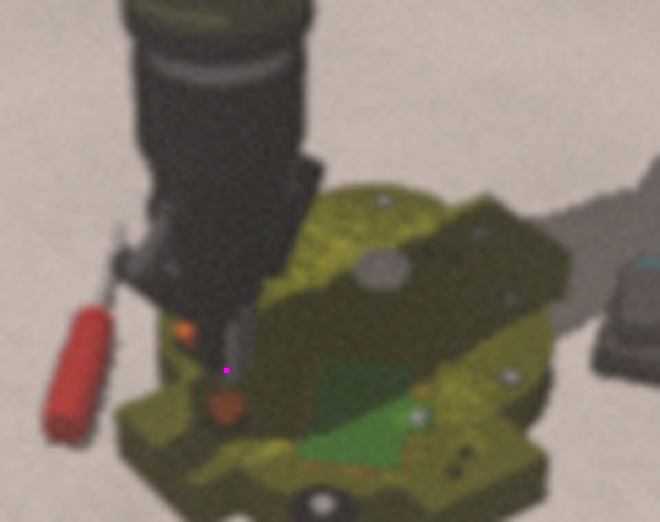

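View pics/side1.png

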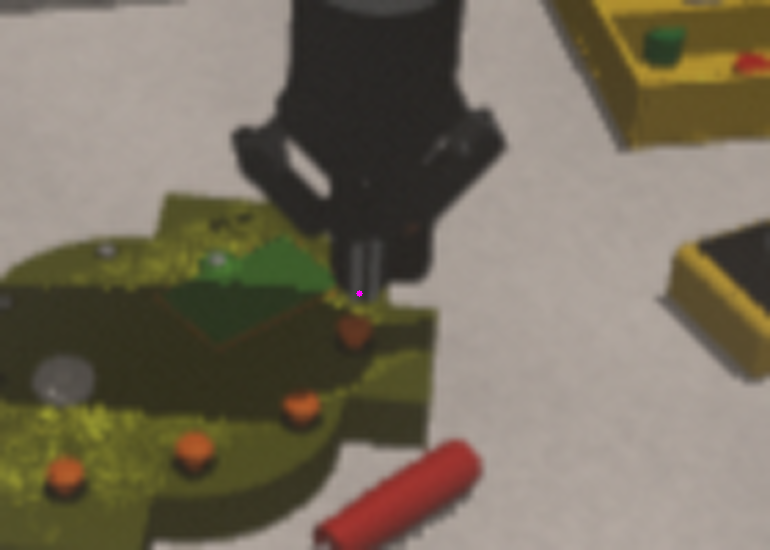

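View pics/wrist1.png

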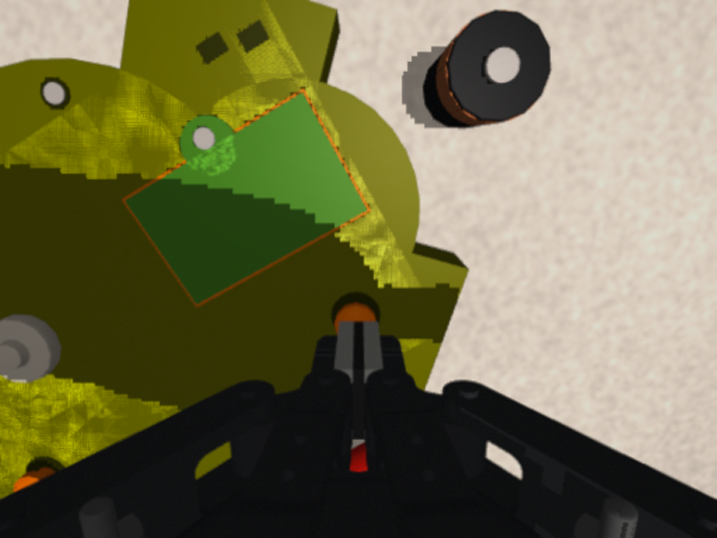

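The shut tips (scene (226,370) in the zoom, wrist (357,325)) sit centred over cap 1. Next is a stepped press with force checks.

```bash
cat >> h.py <<'E'
def press(k,z0,step=.0015,thr=9,zmin=.030):
    c=caps[k]; b=get_state()["contact_force"][2]; z=z0; log=[]
    ctrl.movel([*c,.045],max_speed=.06)
    z=.045
    while z>zmin:
        z-=step; ctrl.movel([*c,z],max_speed=.03)
        s=get_state(); f=s["contact_force"][2]-b
        log.append((round(z*1e3,1),round(s["tcp_pos"][2]*1e3,1),round(f,1)))
        if f>thr or (s["tcp_pos"][2]<.0365 and f>6): break
        if f>15: break
    print(k,s["time"],log,s["tcp_pos"].round(4),s["contact_force"].round(1))
E
python3 - <<'E'
from h import *
press(0,.06)
E
```

```text
0 7.95 [(43.5, np.float64(43.6), np.float64(-0.4)), (42.0, np.float64(42.2), np.float64(-0.2)), (40.5, np.float64(40.6), np.float64(1.4)), (39.0, np.float64(39.0), np.float64(0.2)), (37.5, np.float64(37.4), np.float64(1.1)), (36.0, np.float64(35.8), np.float64(1.2)), (34.5, np.float64(35.1), np.float64(7.6))] [ 0.6459 -0.0121  0.0351] [-1.8 -0.6  7.6]
```

Cap 1 is home: the tip stopped hard at 35.1 mm with the force rising. The step 2 pass comes next, then the remaining caps, with a check after each.

```bash
cat > go.py <<'E'
from h import *
import sys
k=int(sys.argv[1])
ctrl.movel([*caps[k-1],.055],max_speed=.06)
m=(caps[k-1]+caps[k])/2
ctrl.movel([*m,.055],max_speed=.06); ctrl.pause(.1); print("mid err mm",((get_state()["tcp_pos"]-[*m,.055])*1e3).round(1))
ctrl.movel([*caps[k],.055],max_speed=.06); ctrl.pause(.1)
press(k,.055)
E
python3 go.py 1
python3 - <<'E'
from h import *
s=get_state();u=proj("side",[s["tcp_pos"]])[0]
im,d=vision.grab_frame("side");cv2.imwrite("pics/side2.png",cv2.resize(im[165:265,210:350],None,fx=5.5,fy=5.5,interpolation=cv2.INTER_CUBIC))
im,d=vision.grab_frame("wrist");cv2.imwrite("pics/wrist2.png",im)
E
```

```text
mid err mm [ 0.3  0.6 -0. ]
1 12.0583 [(43.5, np.float64(43.5), np.float64(0.1)), (42.0, np.float64(42.0), np.float64(2.2)), (40.5, np.float64(40.5), np.float64(1.1)), (39.0, np.float64(38.9), np.float64(0.9)), (37.5, np.float64(37.3), np.float64(1.1)), (36.0, np.float64(35.8), np.float64(1.1)), (34.5, np.float64(35.1), np.float64(8.4))] [ 0.6106 -0.0639  0.0351] [-1.8  1.1  7.9]
```

View pics/side2.png

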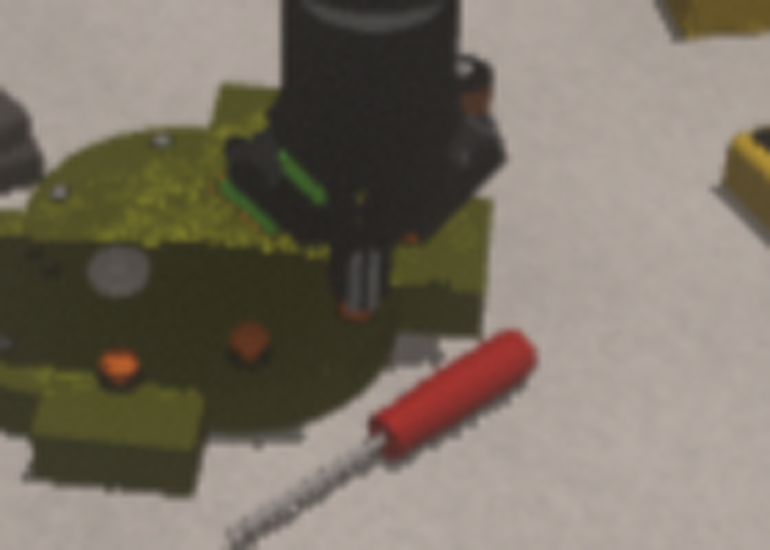

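View pics/wrist2.png

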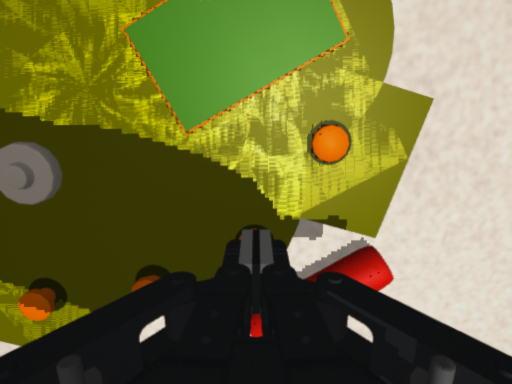

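Cap 1 (wrist (330,143)) is flush with the shell. The tips are on cap 2, which is down (side zoom (358,312)). Caps 3 and 4 still stand, and nothing else has moved. I carry on with caps 3 and 4.

```bash
python3 go.py 2 && python3 go.py 3
python3 - <<'E'
from h import *
ctrl.movel([*caps[3],.055],max_speed=.06)
ctrl.movel([*caps[3],.2],max_speed=.12)
ctrl.movel([.45,.12,.28],max_speed=.15); ctrl.pause(.3)
s=get_state();print(s["time"],s["tcp_pos"],s["contact_force"])
for c,(x0,y0,x1,y1) in dict(scene=(195,150,315,245),side=(180,165,320,265)).items():
    im,d=vision.grab_frame(c)
    cv2.imwrite(f"pics/{c}3.png",cv2.resize(im[y0:y1,x0:x1],None,fx=5.5,fy=5.5,interpolation=cv2.INTER_CUBIC)); cv2.imwrite(f"pics/{c}3f.png",im)
    hsv=cv2.cvtColor(im,cv2.COLOR_BGR2HSV)
    m=((hsv[...,0]>3)&(hsv[...,0]<19)&(hsv[...,1]>150)&(hsv[...,2]>110)).astype(np.uint8)
    n,l,st,ce=cv2.connectedComponentsWithStats(m)
    print(c,[(int(st[i,4]),ce[i].round(1).tolist()) for i in range(1,n) if st[i,4]>5 and x0<ce[i][0]<x1 and y0<ce[i][1]<y1])
    print(proj(c,[[*k,.0335] for k in caps]).round(1).tolist())
E
```

```text
mid err mm [0.4 0.2 0.1]
2 16.1833 [(43.5, np.float64(43.5), np.float64(-1.0)), (42.0, np.float64(42.0), np.float64(1.0)), (40.5, np.float64(40.5), np.float64(0.7)), (39.0, np.float64(38.9), np.float64(1.0)), (37.5, np.float64(37.3), np.float64(0.3)), (36.0, np.float64(35.8), np.float64(0.5)), (34.5, np.float64(35.0), np.float64(8.5))] [ 0.5569 -0.0868  0.035 ] [-1.2  0.5  8.8]
mid err mm [0.5 0.1 0.1]
3 20.2417 [(43.5, np.float64(43.5), np.float64(0.1)), (42.0, np.float64(42.0), np.float64(-1.2)), (40.5, np.float64(40.5), np.float64(-0.4)), (39.0, np.float64(38.9), np.float64(-1.1)), (37.5, np.float64(37.4), np.float64(-0.8)), (36.0, np.float64(35.8), np.float64(-0.8)), (34.5, np.float64(35.0), np.float64(8.3))] [ 0.4974 -0.0948  0.035 ] [-2.1  0.7  8.9]
24.1 [0.45004852 0.11967708 0.27991687] [ 0.07240513 -0.00764507 -1.11476293]
scene [(18, [246.3, 169.4]), (20, [235.5, 179.5]), (22, [229.5, 191.4]), (28, [235.7, 205.1])]
[[236.0, 204.9], [229.8, 191.2], [235.8, 179.4], [246.5, 169.4]]
side [(21, [284.0, 205.8]), (25, [274.6, 219.9]), (27, [255.0, 227.8]), (27, [231.4, 232.1])]
[[284.2, 205.7], [274.6, 219.8], [255.2, 227.8], [231.7, 232.3]]
```

```bash
ls pics
```

```text
scene0.png
scene0z.png
scene1.png
scene3.png
scene3f.png
side0.png
side0z.png
side1.png
side2.png
side3.png
side3f.png
wrist0.png
wrist1.png
wrist2.png
```

View pics/side3.png

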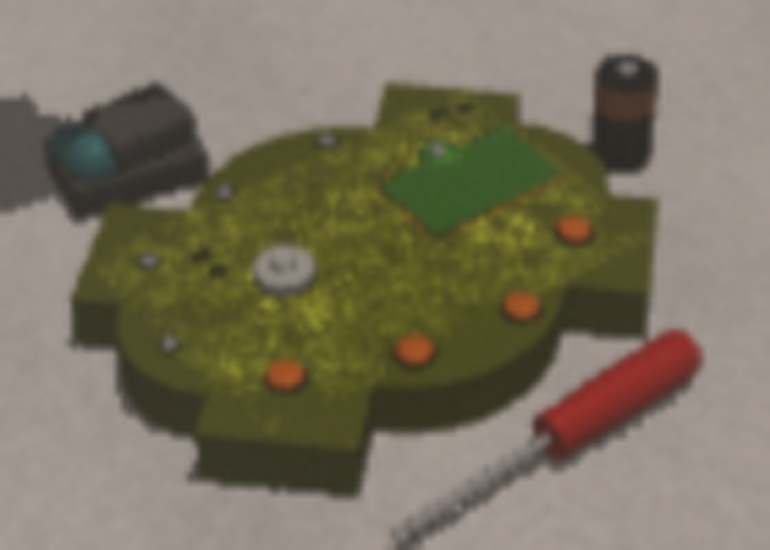

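View pics/scene3f.png

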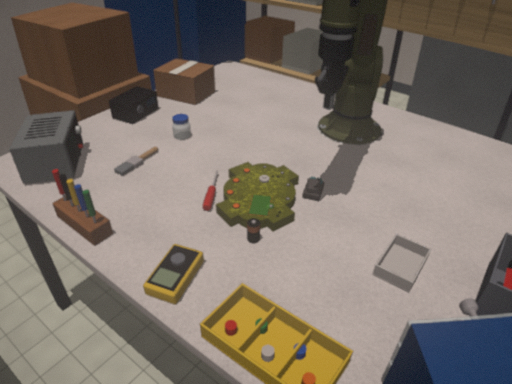

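All four caps now lie flush (side zoom (575,229), (521,306), (415,350), (286,375)). Everything else is where it was, and the hand is clear.

```bash
python3 -c "
from h import *
print(ticket.close_job())"
```

```text
the job is handed in; nothing more can be done
None
```

All four caps are pressed fully home, in order from the battery-cover end, and the job is handed in at about 24 s on the robot's clock. The hand-in reports no verdict, so this rests on my own checks.

- **Locating the caps:** Two-view measurement matched the given cap layout to within 0.5 mm. Cap 1 came out 64 mm from the cover, as stated.
- **Pressing:** I pressed with closed fingertips in 1.5 mm steps. Each cap stopped hard with the tip at 35.0–35.1 mm and about 8–9 N on the wrist.
- **Moving between caps:** The tips passed over each midpoint at 55 mm above the table, which is 25 mm above the shell. They were within 1 mm of the planned path.
- **Final pictures:** In both views all four caps sit within about 0.4 px of where home caps should appear. The base and nearby bystanders look unmoved, and the hand is well clear.

No final check failed or disagreed. At the start, the trained networks found the individual caps only weakly, so I used colour segmentation for them instead.

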